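# File a rack tally under the weighted arm

## Task

A bread rack has left the bakery: file its tally board with the others. Take the loose tally that is the same shape and size as the ones in the holder, slide it in under the weighted arm on top of the pile until it is square and flush with the pile, and let go so that the arm rests on it and holds it down.

Things in the scene. Friction and masses are not known exactly. Their poses are not given: they have to be found in the camera images.
- tally: The loose tally to file: flat plywood board 150 x 50 x 12 mm (x, y, z), white panel on top, about 70 g, lying flat on the bench. Origin at the centre of its underside; x along its length, z up. It is the same both ways round. A shorter tally (90 x 50 mm) and a narrower one (150 x 26 mm) lying near it are not wanted.
- holder: Fixed dark steel base, 80 mm wide, 12 mm high, no side walls, carrying a pile of two tallies (150 x 50 mm, long side along x) centred on the origin; pile top 36 mm above the bench. Origin on the bench under the pile, z up. -x is the open end, roughly facing the robot: tallies slide in towards +x, up to a stop at x = 77 mm, 60 mm wide, 76 mm high.
- press_arm (a joint): Hinge angle (rad) of the holder's weighted steel arm: 0 = resting on the pile, grows as it lifts (to 0.9); about 0.15 with one more tally under it. Hinged at the stop, 66 mm above the bench, it falls back by its own weight (280 g, 2 N on the pile). Pushing a tally under it takes 3 to 10 N.
- toe_tip (a point): Tip of the arm's upturned toe, 36 mm wide. At rest it is at holder x = -33 mm, y = 0, 20 mm above the pile; the polished toe slopes down at 25 degrees towards +x to the round bar that presses the pile at holder x = +5 mm. A tally laid on the pile's free end (x -75 to -35 mm) and pushed towards +x wedges the arm up.
Mind the look-alikes: they are no part of the job. What is shaped like the tally but orange is not meant.

How it is judged:
By the outcome, as a careful person would: the job done as asked, in the order asked, and still so for the second after the job is handed in, with the robot touching nothing.
It also fails if it takes over 43 s, if anything falls off the work surface, if the arm or the gripper's body presses on something with over 40 N, if the wrist force passes 120 N, or if a joint passes its speed limit or range.

## Robot

A 7-joint arm with a two-finger parallel gripper is mounted at the origin on the work surface. World frame = base frame: x ahead of the robot, y to its left, z up, the work surface at z = 0. Lengths are in m, angles in rad, forces in N, time in s.
With the tool pointing down it reaches from about 0.425 to 0.925 m from the base axis. Payload 6.8 kg.
Tool frame: the origin (TCP) lies at the centre of the arm's flange, where the gripper is bolted on; the fingertips stand 173 mm ahead of it and the grasp point (between the pads) lies 155 mm ahead of it; x points along the fingers, z is the direction in which the jaws open and shut, and the axes are right-handed (so a half turn about x gives the same grasp; the last joint's range is limited). The gripper opens to 85 mm and grips with 20 to 120 N. Pads are 22 mm wide; open, the fingers measure 114 mm over their backs; the gripper's body (76 mm by 85 mm) begins 54 mm behind the grasp point. The pads swing forward as they close: fully open they stand 13 mm farther back than shut.
Start: joints at [-1.367, 0.477, 0.022, 1.555, -0.011, 1.109, -0.083], TCP at [0.207, 0.642, 0.405] pointing down, gripper open.
Joint ranges: [-2.96, 2.96], [-0.34, 2.1], [-1.41, 1.46], [0.24, 2.44], [-1.37, 4.51], [0.17, 1.92], [-2.96, 2.96]. Speed limits (rad/s): [2.39, 2.39, 3.14, 3.14, 3.14, 3.14, 3.14].

## Interface

Orientations are given as a rotation vector (axis times angle).
In Python, from plant import arm gives the robot as it stands.
- The arm moves only by the tool play_rows, never from a script. Its argument "plan" is a list that holds one entry, the list of rows, each a list of 4 numbers: the shift along the tool's x, y, z in m, then the turn about the tool's x in degrees. In form: [[[x, y, z, twist], ...]]. A call has 1 to 20 rows; each row shifts and turns the pose as measured when the row begins, along the tool's axes as they then stand; what a row does not reach is not made up. A row lasts 1/10 s, in which the tool goes at most 50 mm and 8.59 degrees, less where a joint would pass 70% of its speed; a pose out of reach is approached as far as the arm can. A call with a gripper value outside its range is refused whole. "fingers" is the closure, from 0 (fully open) to 1 (shut), set as the call begins (left out, the last holds). The fingers move at their own pace and stop on an object; "force" is the grip in N (left out, the last holds). Time passes only in rows, so rows that do not move let the fingers close. It gives the time, the measured TCP pose, the force and the opening at its end, in the units of the state.
- arm.get_state(): the state, without advancing time (a new reading comes with each control period).
- arm.capture(name): name is "side" or "top"; returns (picture, depth): 400x640x3 uint8, blue, green, red; 400x640 float32, m along the optical axis (not along the pixel's ray), 0 where there is no reading.
- arm.camera_model(name): a dict with "intrinsics" (3x3 intrinsics, pixels), "world_to_cam" (4x4, takes a point from world to camera coordinates). Camera axes: x right, y up, looking along -z (the intrinsics and any distortion apply to the point x, -y, -z); pixel columns grow to the right and rows downward; lengths in m; the calibration is good to about 2 mm. A picture is of the moment at which its call begins. camera_model takes no time and is no camera call.
- arm.hand_in(): hands the job in, once; it reports no verdict.
The state is a dict: "time_s": time; "q": joint angles; "qvel": joint speeds; "joint_efforts": joint torques, N m; "ee_pos": TCP position; "orientation": TCP orientation; "force": force on the tool from outside, world axes, zero at the start; "wrist_torque": the same for the moment, N m; "grip_width": finger opening in m.
Only numpy, scipy, OpenCV 4.12 (cv2) and the standard library are available. Lean on these libraries where they do the work, as an engineer would, in place of code of your own. Each camera call takes 0.05 s, during which the arm holds its last target.

## Working session

There is one attempt and no reset: what is moved stays moved. The work goes in short steps, Python scripts to look and compute and a tool call to move; the robot and the scene stay as the last step left them, time stands still between calls to the robot, and variables do not carry over. Pictures are saved under pics/ and viewed, and the job is handed in when it is done.

Besides the shell and the picture viewer there is one more tool, called after ">>>" as name(argument=value, ...), one argument or row to a line, values as JSON. play_rows: Moves the arm, as the interface text tells. Its arguments: {"type":"object","properties":{"plan":{"type":"array"},"fingers":{"type":"number"},"force":{"type":"number"}},"required":["plan"]}

```bash
mkdir -p pics; ls
cat > h.py <<'E'
import numpy as np, cv2
from plant import arm
from scipy.spatial.transform import Rotation as R
def pts(name, depth):
    m=arm.camera_model(name); K=np.array(m["intrinsics"]); T=np.array(m["world_to_cam"])
    v,u=np.mgrid[0:depth.shape[0],0:depth.shape[1]]
    x=(u-K[0,2])/K[0,0]*depth; y=(v-K[1,2])/K[1,1]*depth
    P=np.stack([x,-y,-depth],-1)
    return (P-T[:3,3])@T[:3,:3]
def ray(name,uv,z):
    m=arm.camera_model(name); K=np.array(m["intrinsics"]); T=np.array(m["world_to_cam"])
    uv=np.atleast_2d(uv).astype(float)
    d=np.stack([(uv[:,0]-K[0,2])/K[0,0],-(uv[:,1]-K[1,2])/K[1,1],-np.ones(len(uv))],-1)@T[:3,:3]
    c=-T[:3,:3].T@T[:3,3]
    s=(z-c[2])/d[:,2]
    return c+s[:,None]*d
def proj(name,P):
    m=arm.camera_model(name); K=np.array(m["intrinsics"]); T=np.array(m["world_to_cam"])
    p=np.atleast_2d(P)@T[:3,:3].T+T[:3,3]
    return np.stack([K[0,0]*p[:,0]/-p[:,2]+K[0,2],K[1,1]*-p[:,1]/-p[:,2]+K[1,2]],-1)
E
python3 - <<'E'
from h import *
for n in("top","side"):
    p,d=arm.capture(n); cv2.imwrite(f"pics/{n}0.png",p); np.save(f"{n}0.npy",d); m=arm.camera_model(n); print(m)
s=arm.get_state(); print(s); print(R.from_rotvec(s["orientation"]).as_matrix().round(3))
E
```

```text
pics
{'intrinsics': array([[400.12399058,   0.        , 318.53455842],
       [  0.        , 400.12399058, 203.54704732],
       [  0.        ,   0.        ,   1.        ]]), 'world_to_cam': array([[ 0.00405474, -0.99992205,  0.01180902, -0.02445333],
       [ 0.99315274,  0.00540549,  0.116698  , -0.51690836],
       [-0.11675274,  0.01125498,  0.99309724, -0.85041136],
       [ 0.        ,  0.        ,  0.        ,  1.        ]])}
{'intrinsics': array([[370.44970574,   0.        , 321.45898033],
       [  0.        , 370.44970574, 200.17884627],
       [  0.        ,   0.        ,   1.        ]]), 'world_to_cam': array([[-0.99580577, -0.09052849,  0.01324632,  0.51120743],
       [ 0.05272982, -0.44954848,  0.89169823, -0.11607434],
       [-0.07476923,  0.88865671,  0.45243652, -0.81769267],
       [ 0.        ,  0.        ,  0.        ,  1.        ]])}
{'time_s': 0.1, 'q': array([-1.36712916,  0.47773545,  0.02235564,  1.55631679, -0.01150289,
        1.10929098, -0.08311173]), 'qvel': array([ 7.11053015e-04, -8.41361307e-04,  1.56126590e-04, -4.12814196e-03,
       -1.14345172e-03,  1.88990874e-06, -8.63368507e-04]), 'joint_efforts': array([ 3.20217165e-03, -5.97759247e+01,  1.61293633e+00, -2.81951970e+01,
        1.27879667e-02,  5.09363366e-03,  5.18778552e-05]), 'ee_pos': array([0.2069743 , 0.64223961, 0.40382599]), 'orientation': array([-0.97758137,  1.34198151,  0.97583866]), 'force': array([0.35391395, 0.4990907 , 0.19279264]), 'wrist_torque': array([-0.03859069,  0.0235202 , -0.05196614]), 'grip_width': 0.08519640831615632}
[[-0.    -0.952  0.307]
 [-0.002  0.307  0.952]
 [-1.    -0.    -0.002]]
```

View pics/top0.png

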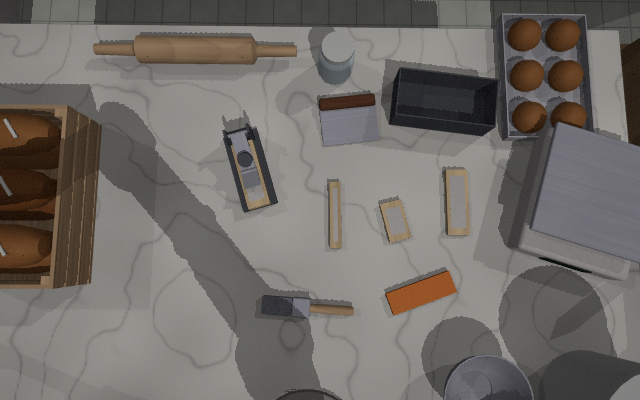

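View pics/side0.png

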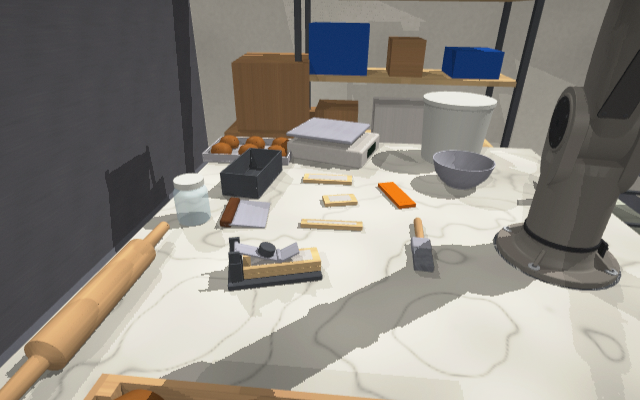

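The top view shows, as candidates for the tally:
- a full-size white-panel board at (457,202)
- a short one at (396,220)
- a narrow one at (335,213)
- an orange one at (421,291)
- the boards already in the holder pile, at (249,170)

By the description I choose (457,202). Next I measure it and check a close crop.

Run:
```python
from h import *
p=cv2.imread("pics/top0.png"); d=np.load("top0.npy"); P=pts("top",d)
z=P[...,2]
print("bench z",np.median(z[180:260,290:320]))
hsv=cv2.cvtColor(p,cv2.COLOR_BGR2HSV)
for nm,(u0,v0,u1,v1) in dict(full=(435,155,480,245),short=(372,190,418,250),narrow=(320,170,350,258),orange=(375,260,467,325)).items():
    m=(z[v0:v1,u0:u1]>0.006).astype(np.uint8)
    m=cv2.morphologyEx(m,cv2.MORPH_OPEN,np.ones((3,3)))
    c=max(cv2.findContours(m,cv2.RETR_EXTERNAL,cv2.CHAIN_APPROX_NONE)[0],key=cv2.contourArea).reshape(-1,2)+[u0,v0]
    W=ray("top",c,0.012)[:,:2]
    (cx,cy),(a,b),an=cv2.minAreaRect((W*1000).astype(np.float32))
    mz=z[v0:v1,u0:u1][m>0]
    print(nm,cx,cy,a,b,an,"z",np.median(mz))
# holder
m=(z[110:220,215:285]); 
for nm,lo,hi in(("pile",.028,.045),("base",.006,.02),("high",.045,.2)):
    k=(m>lo)&(m<hi); q=P[110:220,215:285][k]
    (cx,cy),(a,b),an=cv2.minAreaRect((q[:,:2]*1000).astype(np.float32)); print(nm,k.sum(),cx,cy,a,b,an,np.median(q[:,2]))
cv2.imwrite("pics/c1.png",cv2.resize(p[145:255,430:490],None,fx=5,fy=5,interpolation=cv2.INTER_CUBIC))
cv2.imwrite("pics/c2.png",cv2.resize(p[112:222,210:290],None,fx=5,fy=5,interpolation=cv2.INTER_CUBIC))
s=cv2.imread("pics/side0.png"); cv2.imwrite("pics/c3.png",cv2.resize(s[225:300,215:335],None,fx=6,fy=6,interpolation=cv2.INTER_CUBIC))
```

```text
bench z 0.00013509386662751473
full 526.265625 -334.34210205078125 148.08668518066406 51.51648712158203 0.10176462680101395 z 0.012053734546483322
short 482.23846435546875 -193.25692749023438 89.4644775390625 51.058868408203125 14.2924165725708 z 0.012172586954105634
narrow 495.3399658203125 -58.750614166259766 146.53346252441406 26.096633911132812 0.9409665465354919 z 0.01228233688462637
orange 324.1078186035156 -247.68309020996094 50.75330352783203 150.413330078125 19.645999908447266 z 0.011999551115260573
pile 929 591.2960205078125 131.9296112060547 168.3821258544922 59.24531173706055 16.977725982666016 0.036525722020424756
base 920 599.9610595703125 123.17082214355469 179.58448791503906 103.54783630371094 16.676082611083984 0.012170937820741795
high 1004 613.7498168945312 141.85421752929688 134.66543579101562 58.388336181640625 13.36617374420166 0.060391455721789764
```

View pics/c1.png

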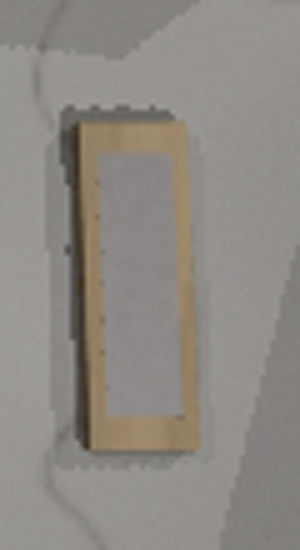

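View pics/c2.png

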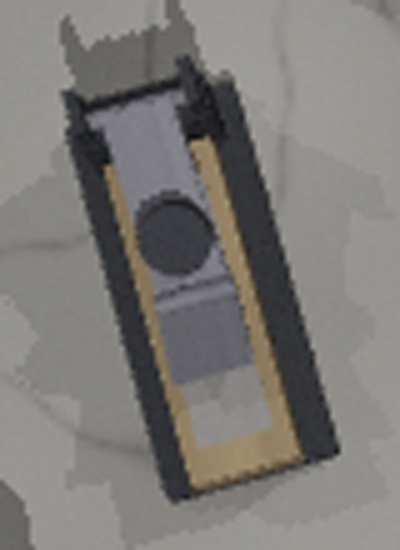

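View pics/c3.png

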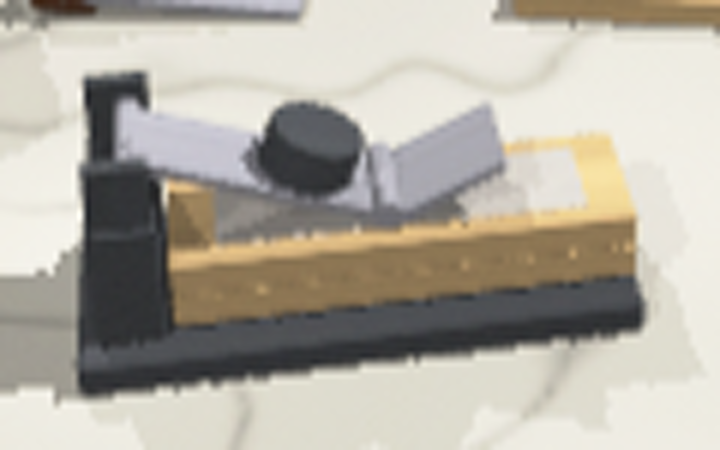

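The crop confirms it: wood board with a white panel, 148 x 51.5 mm, top at z = 12 mm. The holder's open end faces the robot, at crop lower right. Now I fit precise edges for both.

```bash
cat >> h.py <<'E'
def woodmask(p):
    hsv=cv2.cvtColor(p,cv2.COLOR_BGR2HSV)
    return (hsv[...,1]>60)&(hsv[...,0]>8)&(hsv[...,0]<30)&(hsv[...,2]>60)
def fit(pt):
    vx,vy,x,y=cv2.fitLine(pt.astype(np.float32),cv2.DIST_HUBER,0,.01,.01).ravel()
    if vx<0: vx,vy=-vx,-vy
    return np.array([x,y]),np.array([vx,vy])
E
cat > m.py <<'E'
from h import *
p=cv2.imread("pics/top0.png"); d=np.load("top0.npy"); P=pts("top",d)
up=8
def rectfit(roi,zlo,zhi,zp):
    u0,v0,u1,v1=roi
    w=woodmask(p)
    hs=cv2.cvtColor(p,cv2.COLOR_BGR2HSV)
    print("row sample",[tuple(int(t) for t in hs[(v0+v1)//2,u]) for u in range(u0,u1,3)])
    k=w&(P[...,2]>zlo)&(P[...,2]<zhi)
    rows=[];L=[];Rr=[]
    for v in range(v0,v1):
        uu=np.where(k[v,u0:u1])[0]
        if len(uu)>3: L.append((uu[0]+u0-.5,v)); Rr.append((uu[-1]+u0+.5,v))
    return np.array(L),np.array(Rr),k
for nm,roi,zl,zh,zp in(("tally",(435,155,480,245),.006,.02,.012),("pile",(215,140,285,215),.031,.041,.036)):
    L,Rr,k=rectfit(roi,zl,zh,zp)
    n=len(L); sl=slice(6,n-10)
    wl=ray("top",L[sl],zp)[:,:2]; wr=ray("top",Rr[sl],zp)[:,:2]
    for s,w in(("L",wl),("R",wr)):
        c,v=fit(w); print(nm,s,c,np.degrees(np.arctan2(v[1],v[0])))
    cl,v1=fit(wl);cr,v2=fit(wr); v=(v1+v2)/2;v/=np.linalg.norm(v); nn=np.array([-v[1],v[0]])
    mid=((cl@nn)+(cr@nn))/2; print("width",(cl-cr)@nn,"yaw",np.degrees(np.arctan2(v[1],v[0])))
    u0,v0,u1,v1_=roi
    vv,uu=np.where(k[v0:v1_,u0:u1]); W=ray("top",np.c_[uu+u0,vv+v0],zp)[:,:2]
    W=W[abs(W@nn-mid)<.02]
    s=W@v; print("along ext",s.min(),s.max(),"mid",mid,"near end pt",v*s.min()+nn*mid,"far",v*s.max()+nn*mid)
E
python3 m.py
```

```text
row sample [(17, 12, 154), (17, 12, 155), (18, 9, 137), (15, 12, 87), (18, 84, 145), (16, 27, 142), (8, 7, 141), (0, 7, 139), (8, 7, 138), (8, 8, 136), (17, 63, 150), (19, 45, 143), (12, 9, 149), (24, 9, 148), (15, 7, 148)]
tally L [ 0.51394683 -0.3086828 ] -0.09440727
tally R [ 0.5477052 -0.359826 ] -0.25814503
width 0.051039096 yaw -0.17627615
along ext 0.45316367734864427 0.6014071156876486 mid -0.3326197 near end pt [ 0.45213821 -0.33401232] far [ 0.60038095 -0.3344684 ]
row sample [(24, 9, 149), (18, 9, 135), (20, 11, 135), (20, 11, 136), (23, 8, 133), (24, 9, 135), (24, 10, 134), (120, 24, 54), (18, 54, 85), (125, 14, 106), (116, 17, 106), (120, 15, 103), (120, 15, 104), (128, 19, 106), (125, 15, 103), (18, 83, 142), (16, 64, 60), (96, 22, 57), (115, 27, 57), (17, 13, 142), (12, 9, 144), (12, 9, 143), (18, 9, 143), (6, 9, 143)]
pile L [0.58549774 0.15679055] 16.67631
pile R [0.58583134 0.10464313] 16.727192
width 0.050043397 yaw 16.701748
along ext 0.5196904892491285 0.6690160071578561 mid -0.04311162 near end pt [0.51015653 0.10806084] far [0.65318256 0.15097546]
```

>>> play_rows(
  plan=[
    [[0,0,0,-6],[0,0,0,-6],[0,0,0,-5.9],[0,-0.03,-0.025,0],[0,-0.03,-0.03,0],[0,-0.03,-0.03,0],[0,-0.03,-0.03,0],[0,-0.03,-0.03,0],[0,-0.03,-0.03,0],[0,-0.03,-0.03,0],[0,-0.03,-0.03,0],[0,-0.03,-0.03,0],[0,-0.03,-0.03,0]],
  ],
  fingers=0,
)

```text
time_s: 1.4
ee_pos: [0.5151, 0.3467, 0.3968]
orientation: [-1.233, 1.208, 1.235]
force: [-0.2, 1.1, 0.2]
grip_width: 0.0853
```

```bash
cat > st.py <<'E'
from h import *
import sys
s=arm.get_state(); M=R.from_rotvec(s["orientation"]).as_matrix()
print("t",s["time_s"],"pos",s["ee_pos"].round(4),"psi",round(np.degrees(np.arctan2(M[1,2],M[0,2]))-90,2),"down",M[:,0].round(4),"F",s["force"].round(1),"grip",round(s["grip_width"],4)); print("q",s["q"].round(2))
if len(sys.argv)>3:
    g=np.array([float(a) for a in sys.argv[1:4]]); print("to goal in tool axes",(M.T@(g-s["ee_pos"])).round(4))
E
python3 st.py 0.476 -0.334 0.40
```

```text
t 1.4 pos [0.5151 0.3467 0.3968] psi 1.75 down [-0.0096 -0.0088 -0.9999] F [-0.2  1.1  0.2] grip 0.0853
q [-0.74  0.4   0.07  1.7  -0.03  1.06  0.93]
to goal in tool axes [ 0.0032  0.0598 -0.6792]
```

>>> play_rows(
  plan=[
    [[0,0,-0.04,1],[0,0,-0.045,0.9],[0,0,-0.045,0],[0,0,-0.045,0],[0,0,-0.045,0],[0,0,-0.045,0],[0,0,-0.045,0],[0,0,-0.045,0],[0,0,-0.045,0],[0.02,0.01,-0.045,0],[0.02,0.01,-0.045,0],[0.02,0.01,-0.045,0],[0.02,0.01,-0.045,0],[0.02,0.01,-0.045,0],[0.02,0.01,-0.03,0],[0,0,0,0],[0,0,0,0]],
  ],
)

```text
time_s: 3.1
ee_pos: [0.4488, -0.3327, 0.2802]
orientation: [-1.202, 1.233, 1.199]
force: [-0.6, 1.0, 0.5]
grip_width: 0.0855
```

```bash
python3 st.py 0.476 -0.334 0.172
```

```text
t 3.1 pos [ 0.4488 -0.3327  0.2802] psi -0.89 down [-0.0101 -0.0121 -0.9999] F [-0.6  1.   0.5] grip 0.0855
q [ 0.26  0.46  0.33  1.96 -0.19  0.76  2.25]
to goal in tool axes [ 0.1079 -0.0282  0.0004]
```

>>> play_rows(
  plan=[
    [[0.02,-0.0298,0.002,-0.7],[0.02,0,0,0],[0.02,0,0,0],[0.02,0,0,0],[0.02,0,0,0],[0.007,0,0,0],[0,0,0,0],[0,0,0,0]],
  ],
)

```text
time_s: 3.9
ee_pos: [0.486, -0.3234, 0.1737]
orientation: [-1.223, 1.212, 1.214]
force: [-0.2, 0.2, 0.9]
grip_width: 0.0855
```

```bash
python3 st.py 0.4776 -0.332 0.172
python3 - <<'E'
from h import *
for n in("top","side"):
    p,d=arm.capture(n); cv2.imwrite(f"pics/{n}1.png",p)
    c=p[140:330,360:560] if n=="top" else p[140:240,270:430]
    cv2.imwrite(f"pics/{n}1c.png",cv2.resize(c,None,fx=3.5,fy=3.0,interpolation=cv2.INTER_CUBIC))
E
```

```text
t 3.9 pos [ 0.486  -0.3234  0.1737] psi 0.61 down [-0.0017 -0.0096 -1.    ] F [-0.2  0.2  0.9] grip 0.0855
q [ 0.29  0.65  0.25  1.94 -0.26  0.58  2.29]
to goal in tool axes [ 0.0017  0.0085 -0.0085]
```

View pics/side1c.png

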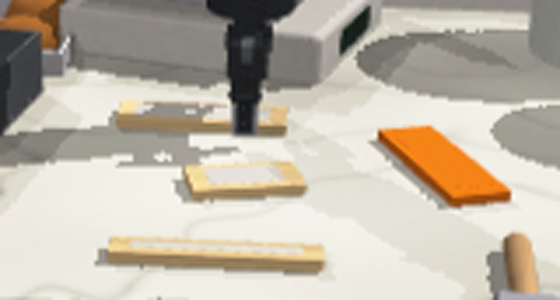

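View pics/top1c.png

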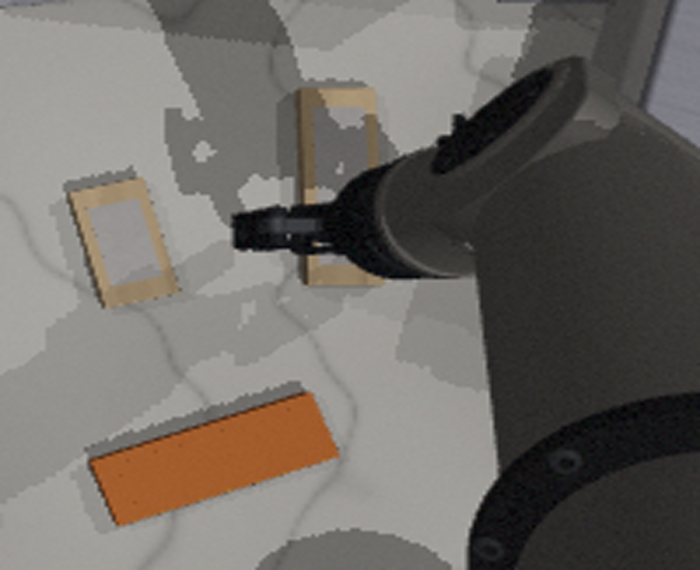

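>>> play_rows(
  plan=[
    [[0.001,0.0095,-0.009,0.8],[0,0,0,0],[0,0,0,0]],
  ],
)

```text
time_s: 4.3
ee_pos: [0.4761, -0.3344, 0.1751]
orientation: [-1.215, 1.219, 1.198]
force: [-0.7, 1.5, -0.1]
grip_width: 0.0856
```

```bash
python3 st.py 0.4776 -0.332 0.172
```

```text
t 4.3 pos [ 0.4761 -0.3344  0.1751] psi -0.33 down [ 0.0019 -0.012  -0.9999] F [-0.7  1.5 -0.1] grip 0.0856
q [ 0.31  0.65  0.25  1.95 -0.26  0.57  2.3 ]
to goal in tool axes [ 0.0031 -0.0015  0.0025]
```

>>> play_rows(
  plan=[
    [[0.003,0,0.002,0],[0,0,0,0]],
  ],
)

```text
time_s: 4.5
ee_pos: [0.4758, -0.3328, 0.1723]
orientation: [-1.214, 1.22, 1.196]
force: [0.8, 0.1, -0.4]
grip_width: 0.0856
```

```bash
python3 st.py 0.4776 -0.332 0.172
```

```text
t 4.5 pos [ 0.4758 -0.3328  0.1723] psi -0.39 down [ 0.0024 -0.0124 -0.9999] F [ 0.8  0.1 -0.4] grip 0.0856
q [ 0.31  0.65  0.25  1.95 -0.27  0.56  2.3 ]
to goal in tool axes [ 0.0003 -0.0018  0.0009]
```

>>> play_rows(
  plan=[
    [[0,0,0,0],[0,0,0,0],[0,0,0,0],[0,0,0,0],[0,0,0,0],[0,0,0,0],[0,0,0,0],[0,0,0,0]],
  ],
  fingers=1,
  force=60,
)

```text
time_s: 5.3
ee_pos: [0.4763, -0.3327, 0.1725]
orientation: [-1.215, 1.219, 1.197]
force: [-0.5, -0.5, 0.7]
grip_width: 0.0482
```

```bash
python3 st.py 0.4776 -0.332 0.172
```

```text
t 5.3 pos [ 0.4763 -0.3327  0.1725] psi -0.36 down [ 0.0026 -0.0124 -0.9999] F [-0.5 -0.5  0.7] grip 0.0482
q [ 0.31  0.65  0.25  1.95 -0.27  0.56  2.3 ]
to goal in tool axes [ 0.0005 -0.0013  0.0007]
```

>>> play_rows(
  plan=[
    [[-0.025,0,0,0],[-0.03,0,0,0],[-0.03,-0.01,0.01,0],[-0.02,-0.01,0.03,0],[0,-0.01,0.04,0],[0,0,0.04,0],[0,0,0.04,0],[0,0,0.04,0],[0,0,0.04,0],[0,0,0.04,0],[0,0,0.04,0],[0,0,0.03,0],[0,0,0,0],[0,0,0,0]],
  ],
)

```text
time_s: 6.7
ee_pos: [0.509, 0.0318, 0.276]
orientation: [-1.213, 1.22, 1.197]
force: [0.3, -0.3, -1.4]
grip_width: 0.0482
```

```bash
python3 st.py 0.44 0.085 0.24;python3 - <<'E'
from h import *
for n in("top","side"):
    p,d=arm.capture(n); cv2.imwrite(f"pics/{n}2.png",p)
E
```

```text
t 6.7 pos [0.509  0.0318 0.276 ] psi -0.43 down [ 0.0022 -0.0116 -0.9999] F [ 0.3 -0.3 -1.4] grip 0.0482
q [-0.42  0.39  0.29  2.08 -0.15  0.7   1.52]
to goal in tool axes [0.0352 0.0695 0.0531]
```

View pics/side2.png

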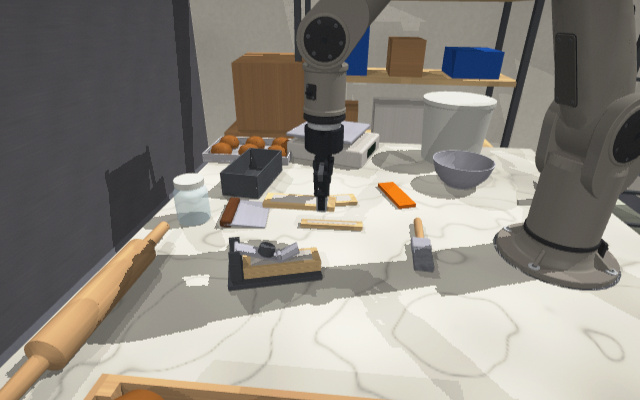

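>>> play_rows(
  plan=[
    [[0,0.02,0,-6],[0,0.02,0,-6],[0,0.02,0,-5.1],[0,0,0,0],[0,0,0,0]],
  ],
)

```text
time_s: 7.3
ee_pos: [0.4484, 0.0181, 0.276]
orientation: [-1.429, 1.069, 1.409]
force: [0.3, -0.4, 0.1]
grip_width: 0.048
```

```bash
python3 st.py 0.425 0.083 0.24
```

```text
t 7.3 pos [0.4484 0.0181 0.276 ] psi 16.44 down [ 0.0035 -0.014  -0.9999] F [ 0.3 -0.4  0.1] grip 0.048
q [-0.38  0.3   0.22  2.21 -0.08  0.64  1.76]
to goal in tool axes [0.035  0.004  0.0694]
```

>>> play_rows(
  plan=[
    [[0,0.001,0.025,0],[0,0.001,0.025,0],[0,0.001,0.02,-0.3],[0.02,0,0,0],[0.02,0,0,0],[0.008,0,0,0],[0,0,0,0],[0,0,0,0]],
  ],
)

```text
time_s: 8.1
ee_pos: [0.4345, 0.0838, 0.2278]
orientation: [-1.423, 1.07, 1.389]
force: [-1.6, 0.1, 0.7]
grip_width: 0.0481
```

```bash
python3 st.py 0.4246 0.0847 0.2145;python3 - <<'E'
from h import *
for n in("top","side"):
    p,d=arm.capture(n); cv2.imwrite(f"pics/{n}3.png",p); np.save(n+"3.npy",d)
    c=p[110:270,200:340] if n=="top" else p[200:300,215:395]
    cv2.imwrite(f"pics/{n}3c.png",cv2.resize(c,None,fx=3.6,fy=3.6,interpolation=cv2.INTER_CUBIC))
E
```

```text
t 8.1 pos [0.4345 0.0838 0.2278] psi 15.52 down [ 0.015  -0.0126 -0.9998] F [-1.6  0.1  0.7] grip 0.0481
q [-0.49  0.38  0.18  2.25 -0.1   0.51  1.61]
to goal in tool axes [0.0132 0.0095 0.0038]
```

View pics/side3c.png

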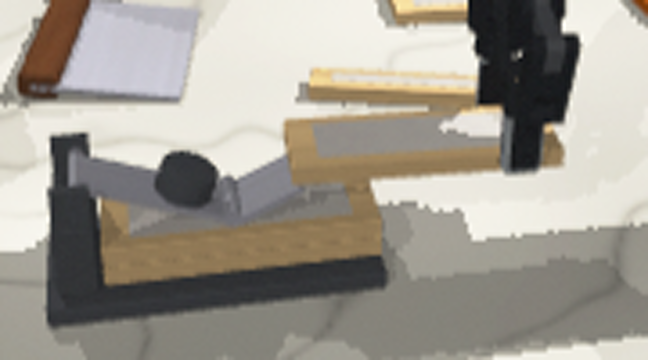

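View pics/top3c.png

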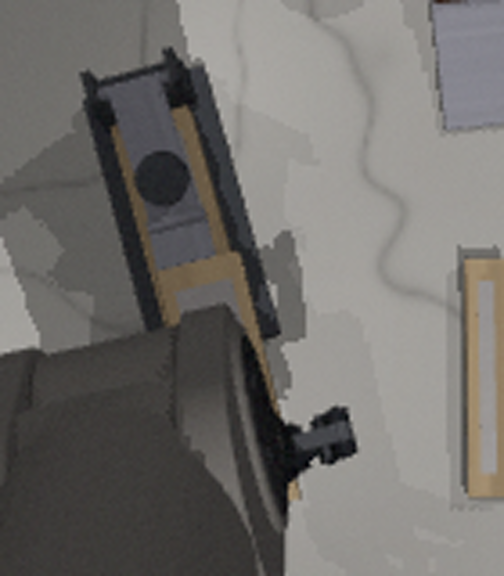

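>>> play_rows(
  plan=[
    [[0,0.008,0.004,-1.2],[0,0.006,0,0],[0,0,0,0],[0,0,0,0]],
  ],
)

```text
time_s: 8.6
ee_pos: [0.4185, 0.0833, 0.2291]
orientation: [-1.44, 1.055, 1.403]
force: [0.2, -0.0, 0.2]
grip_width: 0.0482
```

```bash
cat >> st.py <<'E'
H=np.array([.5817,.1295]); a=np.radians(16.7); A=np.array([[np.cos(a),np.sin(a)],[-np.sin(a),np.cos(a)]])
g=s["ee_pos"]+.16*M[:,0]; h=A@(g[:2]-H); ps=np.arctan2(M[1,2],M[0,2])-np.pi/2-a
print("tally centre est in holder mm",((h+.0493*np.array([np.cos(ps),np.sin(ps)]))*1000).round(1),"yaw err",np.degrees(ps).round(2),"bottom z",((s["ee_pos"][2]-.1725)*1000).round(1))
E
python3 st.py
```

```text
t 8.6 pos [0.4185 0.0833 0.2291] psi 16.77 down [ 0.0171 -0.0116 -0.9998] F [ 0.2 -0.   0.2] grip 0.0482
q [-0.5   0.36  0.18  2.28 -0.1   0.49  1.61]
tally centre est in holder mm [-1.181e+02  1.000e-01] yaw err 0.07 bottom z 56.6
```

>>> play_rows(
  plan=[
    [[0.01,0,0,0],[0.007,0,0,0],[0,0,0,0],[0,0,0,0]],
  ],
)

```text
time_s: 9.0
ee_pos: [0.419, 0.0831, 0.2104]
orientation: [-1.44, 1.055, 1.403]
force: [-0.5, -0.1, -0.7]
grip_width: 0.0487
```

```bash
python3 st.py
```

```text
t 9.0 pos [0.419  0.0831 0.2104] psi 16.77 down [ 0.017  -0.0117 -0.9998] F [-0.5 -0.1 -0.7] grip 0.0487
q [-0.49  0.4   0.16  2.29 -0.11  0.44  1.63]
tally centre est in holder mm [-117.8   -0.2] yaw err 0.07 bottom z 37.9
```

Run:
```python
from h import *
for n in("top","side"):
    p,d=arm.capture(n); cv2.imwrite(f"pics/{n}4.png",p); np.save(n+"4.npy",d)
    c=p[110:230,200:300] if n=="top" else p[220:300,215:385]
    cv2.imwrite(f"pics/{n}4c.png",cv2.resize(c,None,fx=4.5,fy=4.5,interpolation=cv2.INTER_CUBIC))
```

```text
(no output)
```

View pics/side4c.png

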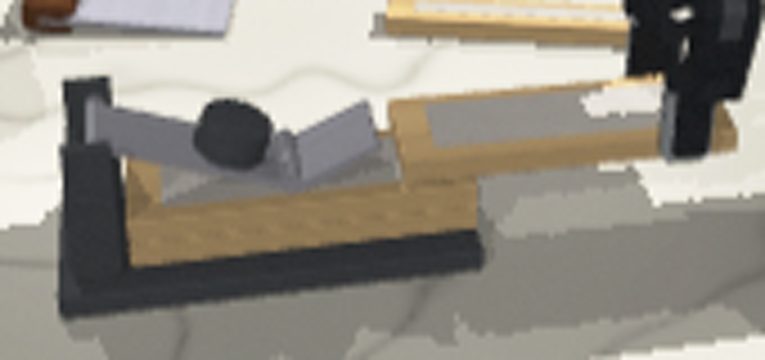

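View pics/top4c.png

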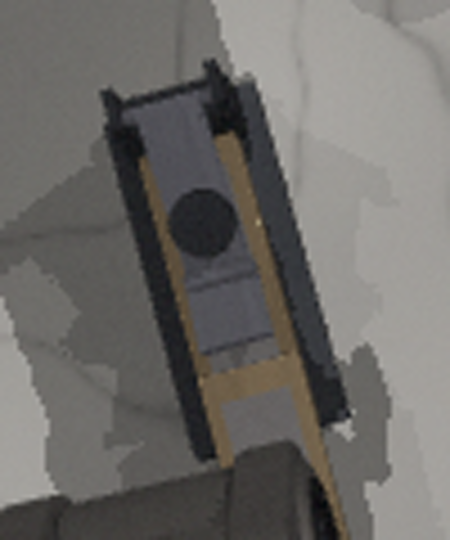

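The side crop shows the tally's front edge at about (395,150), on the pile's free end and clear of the toe. The top crop shows its edges in line with the pile's. I push in next.

>>> play_rows(
  plan=[
    [[0,-0.01,0,0],[0,-0.01,0,0],[0,-0.01,0,0],[0,-0.01,0,0],[0,0,0,0]],
  ],
  force=90,
)

```text
time_s: 9.6
ee_pos: [0.4591, 0.0953, 0.2103]
orientation: [-1.438, 1.06, 1.407]
force: [-1.6, -0.4, -2.5]
grip_width: 0.0473
```

```bash
python3 st.py
```

```text
t 9.6 pos [0.4591 0.0953 0.2103] psi 16.79 down [ 0.0116 -0.0133 -0.9998] F [-1.6 -0.4 -2.5] grip 0.0473
q [-0.48  0.45  0.16  2.2  -0.11  0.5   1.63]
tally centre est in holder mm [-76.8  -0.1] yaw err 0.09 bottom z 37.8
```

>>> play_rows(
  plan=[
    [[0.0005,-0.01,0,0],[0,-0.01,0,0],[0,-0.01,0,0],[0,-0.01,0,0],[0,0,0,0]],
  ],
)

```text
time_s: 10.1
ee_pos: [0.4997, 0.1074, 0.2097]
orientation: [-1.437, 1.061, 1.408]
force: [1.1, 1.1, -3.5]
grip_width: 0.0477
```

```bash
python3 st.py;python3 - <<'E'
from h import *
for n in("side",):
    p,d=arm.capture(n); cv2.imwrite(f"pics/{n}5.png",p)
    c=p[190:300,215:385]
    cv2.imwrite(f"pics/{n}5c.png",cv2.resize(c,None,fx=4.5,fy=4.5,interpolation=cv2.INTER_CUBIC))
E
```

```text
t 10.1 pos [0.4997 0.1074 0.2097] psi 16.77 down [ 0.0102 -0.0138 -0.9999] F [ 1.1  1.1 -3.5] grip 0.0477
q [-0.47  0.5   0.16  2.1  -0.12  0.55  1.64]
tally centre est in holder mm [-34.7  -0.1] yaw err 0.07 bottom z 37.2
```

View pics/side5c.png

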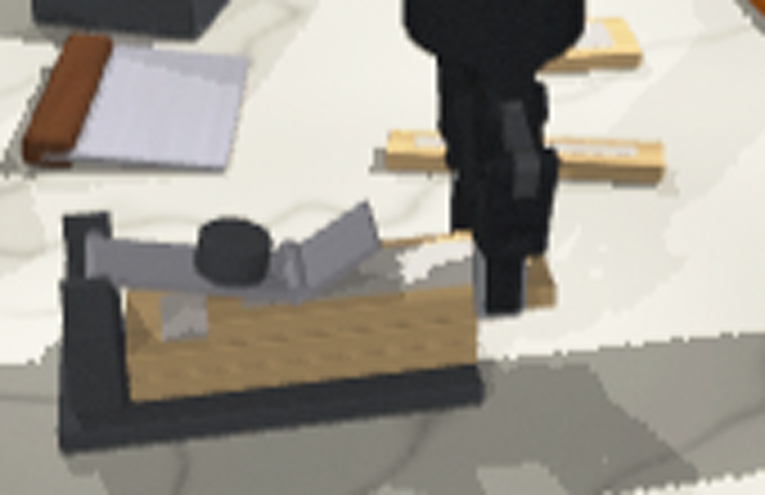

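>>> play_rows(
  plan=[
    [[0,-0.01,0,0],[0,-0.01,0,0],[0,-0.009,0,0],[0,0,0,0]],
  ],
)

```text
time_s: 10.55
ee_pos: [0.529, 0.1162, 0.2097]
orientation: [-1.437, 1.062, 1.409]
force: [1.5, 0.9, -3.1]
grip_width: 0.0472
```

```bash
python3 st.py;python3 - <<'E'
from h import *
for n in("side","top"):
    p,d=arm.capture(n); cv2.imwrite(f"pics/{n}6.png",p); np.save(n+"6.npy",d)
    c=p[190:300,215:385] if n=="side" else p[100:230,200:300]
    cv2.imwrite(f"pics/{n}6c.png",cv2.resize(c,None,fx=4.5,fy=4.5,interpolation=cv2.INTER_CUBIC))
E
```

```text
t 10.55 pos [0.529  0.1162 0.2097] psi 16.77 down [ 0.0096 -0.014  -0.9999] F [ 1.5  0.9 -3.1] grip 0.0472
q [-0.47  0.53  0.16  2.03 -0.12  0.58  1.64]
tally centre est in holder mm [-4.2 -0.1] yaw err 0.07 bottom z 37.2
```

View pics/side6c.png

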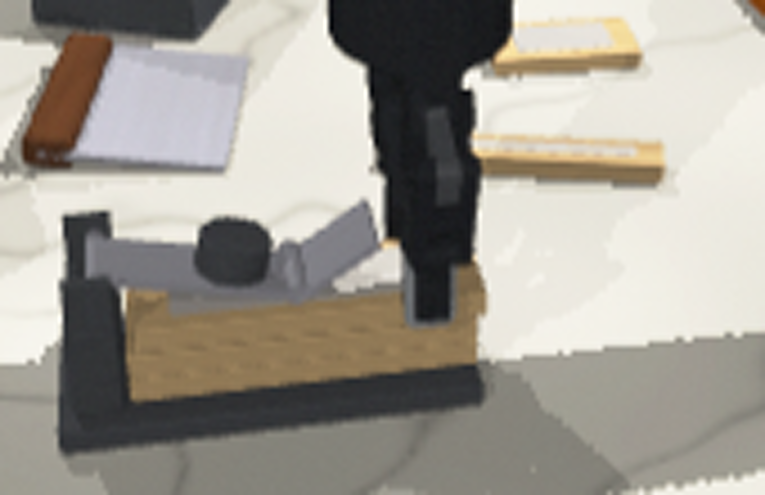

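View pics/top6c.png

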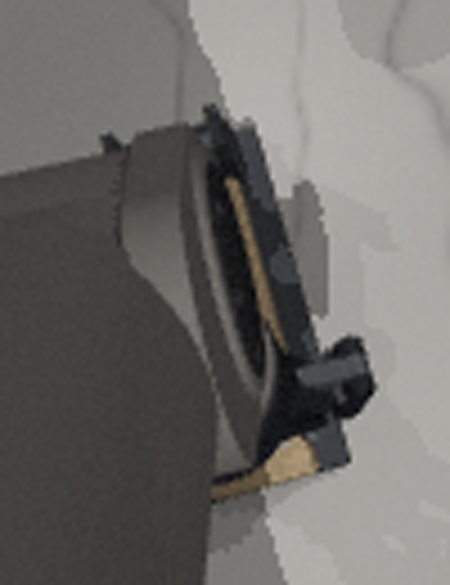

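>>> play_rows(
  plan=[
    [[0,-0.0035,0,0],[0,0,0,0],[0,0,0,0]],
  ],
)

```text
time_s: 10.95
ee_pos: [0.531, 0.1167, 0.2096]
orientation: [-1.436, 1.063, 1.41]
force: [-0.8, -0.4, -2.8]
grip_width: 0.0475
```

```bash
python3 st.py;python3 - <<'E'
from h import *
for n in("side","top"):
    p,d=arm.capture(n); cv2.imwrite(f"pics/{n}7.png",p); np.save(n+"7.npy",d)
    c=p[240:285,290:330] if n=="side" else p[185:220,240:285]
    cv2.imwrite(f"pics/{n}7c.png",cv2.resize(c,None,fx=13,fy=13,interpolation=cv2.INTER_CUBIC))
E
```

```text
t 10.95 pos [0.531  0.1167 0.2096] psi 16.76 down [ 0.0081 -0.0144 -0.9999] F [-0.8 -0.4 -2.8] grip 0.0475
q [-0.46  0.54  0.16  2.02 -0.12  0.59  1.64]
tally centre est in holder mm [-2.3 -0.2] yaw err 0.06 bottom z 37.1
```

View pics/side7c.png

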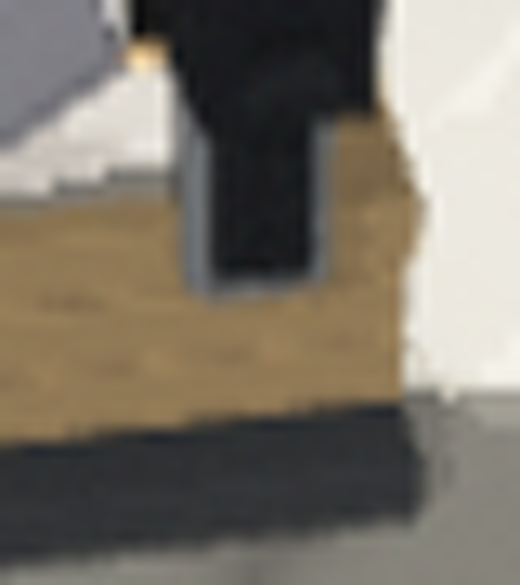

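View pics/top7c.png

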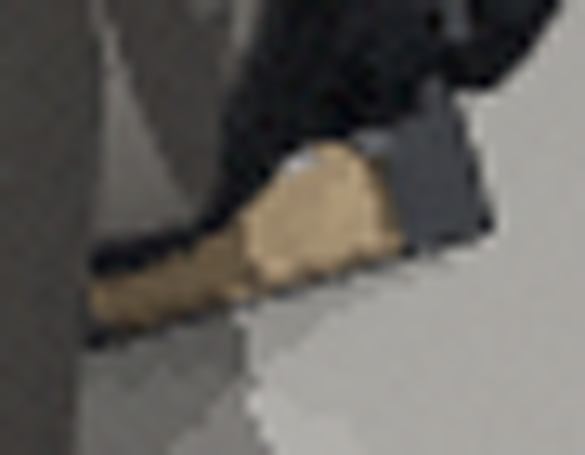

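>>> play_rows(
  plan=[
    [[0,-0.003,0,0],[0,0,0,0],[0,0,0,0]],
  ],
)

```text
time_s: 11.35
ee_pos: [0.5337, 0.1175, 0.2095]
orientation: [-1.436, 1.064, 1.41]
force: [-0.4, 0.7, -2.8]
grip_width: 0.0474
```

```bash
python3 st.py;python3 - <<'E'
from h import *
for n in("side","top"):
    p,d=arm.capture(n); cv2.imwrite(f"pics/{n}8.png",p); np.save(n+"8.npy",d)
    c=p[240:285,290:330] if n=="side" else p[185:220,240:285]
    cv2.imwrite(f"pics/{n}8c.png",cv2.resize(c,None,fx=13,fy=13,interpolation=cv2.INTER_CUBIC))
E
```

```text
t 11.35 pos [0.5337 0.1175 0.2095] psi 16.76 down [ 0.0074 -0.0146 -0.9999] F [-0.4  0.7 -2.8] grip 0.0474
q [-0.46  0.54  0.16  2.02 -0.12  0.59  1.64]
tally centre est in holder mm [ 0.4 -0.2] yaw err 0.06 bottom z 37.0
```

View pics/side8c.png

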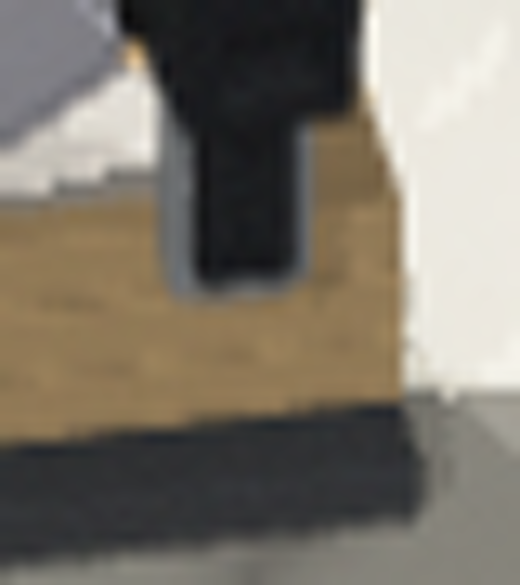

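Side crop: the tally's rear edge, about x = 400, lines up with the pile's at about x = 403, so it is flush. I let go now.

>>> play_rows(
  plan=[
    [[0,0,0,0],[0,0,0,0],[0,0,0,0],[0,0,0,0],[0,0,0,0],[0,0,0,0],[0,0,0,0],[0,0,0,0]],
  ],
  fingers=0,
)

```text
time_s: 12.25
ee_pos: [0.535, 0.1178, 0.2108]
orientation: [-1.437, 1.06, 1.407]
force: [-0.7, -0.1, -0.4]
grip_width: 0.0854
```

```bash
python3 st.py
```

```text
t 12.25 pos [0.535  0.1178 0.2108] psi 16.75 down [ 0.0116 -0.0133 -0.9998] F [-0.7 -0.1 -0.4] grip 0.0854
q [-0.46  0.54  0.16  2.02 -0.12  0.59  1.64]
tally centre est in holder mm [ 2.4 -0.3] yaw err 0.05 bottom z 38.3
```

>>> play_rows(
  plan=[
    [[-0.015,0,0,0],[-0.03,0,0,0],[-0.03,0,0,0],[-0.03,0,0,0],[-0.03,0,-0.02,0],[-0.02,0,-0.04,0],[0,0,-0.04,0],[0,0,-0.04,0],[0,0,-0.04,0],[0,0,-0.04,0],[0,0,0,0],[0,0,0,0]],
  ],
)

```text
time_s: 13.45
ee_pos: [0.5988, -0.0968, 0.3763]
orientation: [-1.443, 1.058, 1.409]
force: [-1.1, 1.4, -0.6]
grip_width: 0.0853
```

```bash
python3 st.py;python3 - <<'E'
from h import *
for n in("side","top"):
    p,d=arm.capture(n); cv2.imwrite(f"pics/{n}9.png",p); np.save(n+"9.npy",d)
    c=p[215:300,215:335] if n=="side" else p[112:222,210:290]
    cv2.imwrite(f"pics/{n}9c.png",cv2.resize(c,None,fx=5.4,fy=5.4,interpolation=cv2.INTER_CUBIC))
p,d=p,d; P=pts("top",d); k=woodmask(p)&(P[...,2]>.041)&(P[...,2]<.054)
zz=P[...,2]
L=[];Rr=[]
for v in range(140,215):
    uu=np.where(k[v,215:285])[0]
    if len(uu)>3: L.append((uu[0]+214.5,v));Rr.append((uu[-1]+215.5,v))
L,Rr=np.array(L),np.array(Rr);sl=slice(6,len(L)-10)
wl=ray("top",L[sl],.048)[:,:2];wr=ray("top",Rr[sl],.048)[:,:2]
for w in(wl,wr):
    c,v=fit(w);print(c,np.degrees(np.arctan2(v[1],v[0])))
a=np.radians(16.7);A=np.array([[np.cos(a),np.sin(a)],[-np.sin(a),np.cos(a)]]);H=np.array([.5817,.1295])
print("y of edges in holder",((wl-H)@A.T)[:,1].mean(),((wr-H)@A.T)[:,1].mean())
vv,uu=np.where(k[140:215,215:285]);W=(ray("top",np.c_[uu+215,vv+140],.048)[:,:2]-H)@A.T
W=W[abs(W[:,1])<.02];print("x ext",W[:,0].min(),W[:,0].max(),"med z",np.median(zz[140:215,215:285][k[140:215,215:285]]))
E
```

```text
t 13.45 pos [ 0.5988 -0.0968  0.3763] psi 17.06 down [ 0.0125 -0.0145 -0.9998] F [-1.1  1.4 -0.6] grip 0.0853
q [-0.17  0.4   0.29  1.78 -0.12  0.97  2.03]
tally centre est in holder mm [   1.9 -224.2] yaw err 0.36 bottom z 203.8
[0.58422416 0.1555263 ] 15.974761
[0.5905005  0.10524298] 15.8171835
y of edges in holder 0.024203216674826993 -0.025665580802367013
x ext -0.07461218895696266 0.07144520340331714 med z 0.04807839020578675
```

View pics/side9c.png

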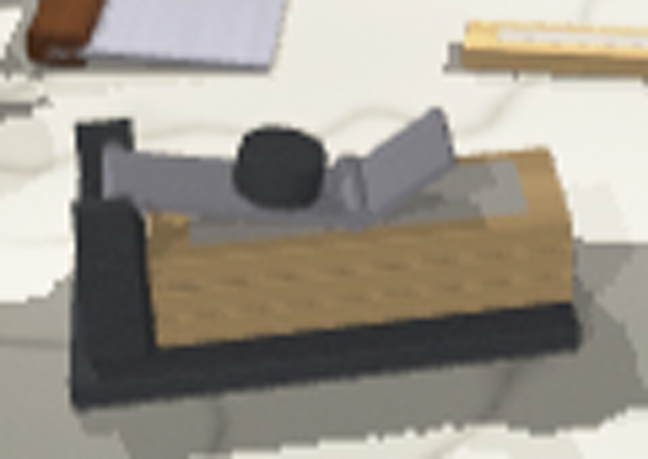

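View pics/top9c.png

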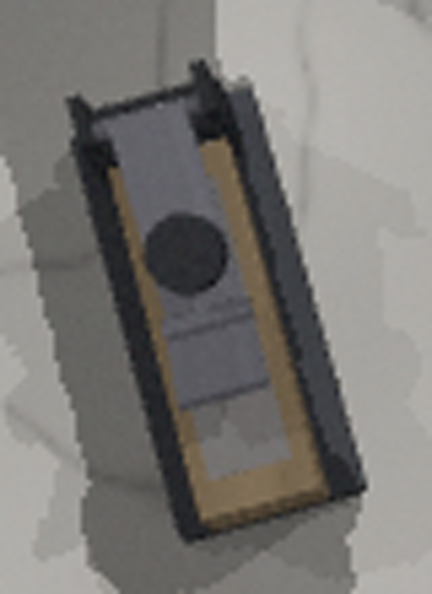

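Both look flush, but the yaw fit reads 0.8° off the earlier pile fit. I cross-check it with a sub-pixel edge fit before handing in.

Run:
```python
from h import *
a=np.radians(16.7);A=np.array([[np.cos(a),np.sin(a)],[-np.sin(a),np.cos(a)]]);H=np.array([.5817,.1295])
for f,z in(("top0",.036),("top9",.048)):
    g=cv2.GaussianBlur(cv2.imread(f"pics/{f}.png"),(3,3),.6).astype(float); s=g[...,2]-0.7*g[...,0]  # wood redness
    for side in(1,-1):
        out=[]
        for x in np.arange(-.068,.055,.002):
            ys=side*np.arange(.018,.034,.0004)
            w=np.c_[H+np.c_[np.full(len(ys),x),ys]@A,np.full(len(ys),z)]
            uv=proj("top",w).astype(np.float32)
            v=cv2.remap(s.astype(np.float32),uv[:,0:1],uv[:,1:2],cv2.INTER_LINEAR).ravel()
            dv=np.diff(v); i=np.argmin(dv)
            lo=max(0,i-4);hi=i+5; wgt=np.clip(-dv[lo:hi],0,None); out.append((x,((ys[:-1]+ys[1:])/2)[lo:hi]@wgt/wgt.sum()))
        o=np.array(out); c,v=fit(o); print(f,side,"y@0 mm",((c[1]-c[0]*v[1]/v[0])*1000).round(2),"dyaw deg",np.degrees(np.arctan2(v[1],v[0])).round(2),"resid",(np.std(o[:,1]-c[1]-(o[:,0]-c[0])*v[1]/v[0])*1000).round(2))
# side view: rear end and near face columns by row, old vs new
for f in("side0","side9"):
    k=woodmask(cv2.imread(f"pics/{f}.png"))
    print(f,[(v,int(np.where(k[v,225:340])[0].max()+225)) for v in range(244,276,3)])
```

```text
top0 1 y@0 mm 25.07 dyaw deg 0.08 resid 0.29
top0 -1 y@0 mm -25.16 dyaw deg -0.11 resid 0.43
top9 1 y@0 mm 24.59 dyaw deg -0.67 resid 0.28
top9 -1 y@0 mm -26.63 dyaw deg 0.02 resid 0.35Traceback (most recent call last):
  File "<stdin>", line 18, in <module>
    return umr_maximum(a, axis, None, out, keepdims, initial, where)
ValueError: zero-size array to reduction operation maximum which has no identity
```

```bash
python3 -c "
from h import *
print(arm.hand_in())"
```

```text
the job is handed in; nothing more can be done
None
```

The full-size white-panel tally is filed on top of the pile, under the weighted arm, and the job is handed in at about 13.6 s of the 43 s. I gripped it near its robot-side end, laid it on the pile's free end, pushed it in under the toe, let go and moved clear.

**Last checks:**
- **Along the pile:** its rear end is flush within about 1 mm, in both the side picture and the top measurement.
- **Height:** its top is at 48 mm, as it should be with one more tally on the pile.
- **Arm:** the bar rests on the tally in the side picture. I did not measure the hinge angle.
- **Forces:** the readings taken between moves stayed at about 4 N or less.

**Where checks disagreed:** the yaw fits gave 0.0° and -0.7° for the two edges, while a coarser fit gave about -0.8° for both. The sideways offset came out at 0.5 to 1.5 mm towards the holder's -y. These are close to what the camera can resolve, so I did not nudge it.

**One check failed:** the final column-by-column comparison of the side pictures stopped with an error. I relied on the side picture by eye for that.

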